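# Close and latch the instrument cassette holder

## Robot

A 6-joint arm with a two-finger parallel gripper is mounted at the origin on the work surface. World frame = base frame: x ahead of the robot, y to its left, z up, the work surface at z = 0. Lengths are in m, angles in degrees, forces in N, time in s.
With the tool pointing down it reaches from about 0.4 to 0.825 m from the base axis. Payload 7 kg.
Tool frame: the origin (TCP) lies at the very end of the fingers, on their centre line; the grasp point (between the pads) lies 19 mm behind it (r.hold_point_z is the distance from the TCP to the grasp point, in m); x points along the fingers, y is the direction in which the jaws open and shut, and the axes are right-handed (so a half turn about x gives the same grasp; the last joint's range is limited). The gripper opens to 88 mm and grips with 3 to 60 N. Pads are 19 mm wide; open, the fingers measure 130 mm over their backs; the gripper's body (78 mm by 193 mm) begins 47 mm behind the grasp point.
Start: joints at [-58.379, 20.546, 0.682, 0, -70.136, -16.507], TCP at [0.176, -0.652, 0.227] pointing down, gripper open.
Joint ranges: [-176.03, 176.03], [-82.01, 121.73], [-58.28, 71.71], [-173.87, 95.51], [-174.79, -0.11], [-173.66, 173.66]. Speed limits (degrees/s): [136.94, 136.94, 172.46, 180, 180, 180].

## Interface

Orientations are given as [roll, pitch, yaw] about the fixed x, y, z axes, in that order (R = Rz(yaw) Ry(pitch) Rx(roll)).
In Python, from plant import r gives the robot as it stands. The module is installed in compiled form; this text tells all that it offers.
- The arm moves only by the shell command python3 -m creep 'ROWS' [FORCE]. ROWS is JSON, a list of rows, each a list of 7 numbers: the turn, a rotation vector about the tool's x, y, z in rad, then the shift along the tool's x, y, z in cm, then the opening in per cent of the stroke, from 0 (shut) to 100 (fully open). In form: [[rx, ry, rz, x, y, z, fingers], ...]. A call has 1 to 8 rows; each row shifts and turns the commanded pose from where the row before left it, along the tool's axes as they then stand; what a row does not reach is not made up. A row lasts 1/10 s, in which the tool goes at most 50 mm and 8.59 degrees, less where a joint would pass 70% of its speed; a pose out of reach is approached as far as the arm can. A call is refused whole if a number of a shift passes 5 or a number of a turn 0.15, either way. A call with a gripper value outside its range is refused whole. The fingers move at their own pace and stop on an object; FORCE is the grip in N (left out, the last holds). Time passes only in rows, so rows that do not move let the fingers close. It gives the time, the measured TCP pose, the force and the opening at its end, in the units of the state.
- r.get_state(): the state, without advancing time (a new reading comes with each control period).
- r.capture(name): name is "side" or "top" or "wrist"; returns (picture, depth): 480x640x3 uint8, blue, green, red; 480x640 float32, m along the optical axis (not along the pixel's ray), 0 where there is no reading.
- r.camera_info(name): a dict with "fovy" (degrees; the focal length in pixels is half the picture's height over the tangent of half this angle, whatever the lens; pixels are square), "cx", "cy" (the principal point, pixels), "dist_coeffs" ([k1, k2, p1, p2, k3] as OpenCV has them; the pictures are not rectified), "camera_from_world" (4x4, takes a point from world to camera coordinates). Camera axes: x right, y down, z forward; pixel columns grow to the right and rows downward; lengths in m; the calibration is good to about 2 mm. A picture is of the moment at which its call begins: read the wrist's pose just before it. camera_info takes no time and is no camera call; for the wrist camera it gives the pose at the moment of the call.
- r.close_job(): hands the job in, once; it reports no verdict.
Trained networks look in the newest picture that a camera, given by its name, has taken for a name from the list of things; names that differ only in an ending like _2 or _b are one class to them, and where a whole thing is asked for, a point or a joint stands for the part that bears it (a point fixed in the world has none). Each returns a list of dicts, best first, with "score" (0 to 1); they miss things now and then, are a little off and sometimes report something else, mostly with a low value. They report only what shows in the picture. A call takes as long as a camera call.
- r.look_for(query, camera): "rect" ([left, top, right, bottom] in pixels, round what is visible of it).
- r.masks_of(query, camera): "pixels" (480x640 bool, what is visible of it) and "rect" ([left, top, right, bottom] in pixels, round what is visible of it).
The state is a dict: "time_s": time; "joints": joint angles; "qd": joint speeds; "joint_torque": joint torques, N m; "tcp_pos": TCP position; "eef_rot": TCP orientation; "contact_force": force on the tool from outside, world axes, zero at the start; "moment": the same for the moment, N m; "gripper_width": finger opening in m.
Only numpy, scipy, OpenCV 4.12 (cv2) and the standard library are available. Lean on these libraries where they do the work, as an engineer would, in place of code of your own. Each camera call takes 0.05 s, during which the arm holds its last target. There are 200 camera calls.

## Task

The instrument cassette in the steel holder is still sticking out: slide it in, swing the holder's gate shut on it, lifting the gate's gravity latch bar over the lip of its keeper, and lower it into the keeper's notch until it has dropped to the bottom, so that it holds the gate against the spring. Do it with light hands: feel for the notch and never ram or press the bar hard against the keeper (12 N is too much) or shove the cassette hard. Leave the other things on the worktop where they are, and let go at the end.

Things in the scene. Friction and masses are not known exactly. Their poses are not given: they have to be found in the camera images.
- cage: Steel tray-like cassette holder fixed to the worktop, 206 mm deep (its x), 150 mm wide (y), walls 46 to 50 mm high, floor 6 mm thick, open at the front, which faces roughly the robot. Origin: on the worktop on the middle line, 6 mm inside the front edge; x points into the holder, y to the left seen from the robot, z up.
- backstop (a point): Middle of the face of the sprung grey plate inside the holder's rear, 23 mm up. Untouched it stands 139 mm beyond the holder's origin, so the cassette first touches it with its front end at holder x -11 mm. It pushes back with 2 N at first touch and 0.25 N more per mm, up to 30 mm.
- gate_hinge (a point): Point on the gate's upright hinge axis, at worktop height; in the holder's frame at x -20, y +85 mm.
- gate (a joint): Angle of the gate about its upright hinge (rad). 0: square across the holder, 20 mm before its origin, panel running from the hinge along the holder's -y; grows as the free end swings out towards the robot (clockwise from above). Starts at 1.5 to 1.85; stays where left unless sprung back. Panel 5 mm thick, 158 mm long from the axis, top at 58 mm.
- buffer (a point): Tip of the rubber buffer on the gate's inner face, 95 mm from the hinge axis along the panel, 25 mm in from the hinge plane, 25 mm up. It presses the cassette on the backstop in the last part of the swing; pushing at the knob then takes about 2 to 7 N, and the gate springs back a few degrees if let go unlatched.
- latch (a joint): Tilt of the latch bar on the gate (rad). 0: level, as at the bottom of the notch; positive: free end raised (at most 0.6); -0.08: hanging on its own stop, as at the start; about 0.105: resting on top of the keeper's lip. It falls by gravity. Its pivot pin is square to the gate's face.
- latch_bar: Steel latch bar, 8 mm thick, 14 mm high, 240 g with knob, along the gate's outer face. Origin: its pivot, 30 mm from the hinge axis along the panel, 14 mm out from the hinge plane on the outer side (robot's side when shut), 75 mm up. Its -y axis points along the bar to the free end, 170 mm away, past the gate's free edge.
- knob (a point): Centre of the black ball knob, 26 mm across, on a 10 mm stem on top of the bar: 100 mm from the pivot along the bar and 43 mm above the pivot when level (118 mm above the worktop; bar top at 82 mm). With the gate at 0 it lies 45 mm right of the holder's middle line.
- keeper_bracket: Fixed foot of the keeper at the holder's right front, origin on the worktop at holder x -38, y -97 mm. The keeper is an upright 8 mm plate in it, its notch open at the top. From the robot's side inwards: lip 8 mm thick, top at 84 mm; notch 13 mm wide, bottom at 68 mm; tall stop 15 mm thick, top at 112 mm.
- keeper_slot (a point): Mid-travel of the keeper's adjusting slot, at notch-bottom height (68 mm). The plate is clamped up to 8 mm to either side of this along the holder's x, and where is not in the readings: feel for it, e.g. carry the bar in raised to about 0.2 rad until it touches the tall stop, go back 2 to 3 mm, lower. Gate angle when latched: -0.02 to 0.105.
- cassette: Flat closed metal instrument cassette with perforated lid, 150 mm long (its x), 130 mm wide, 34 mm high, about 350 g, lying in the holder with 5 mm play each side, its front end at holder x -35 to -55 mm at the start. Origin: centre of its underside.
- beaker: open stainless beaker, 64 mm across, 85 mm high; leave it alone
- jar: amber glass jar, 60 mm across, 85 mm high; leave it alone
- brush: white cleaning brush lying flat; leave it alone
- spare_cassette: a second, identical instrument cassette lying on the worktop well to the right of the holder; not part of the job; leave it alone
- bowl: green plastic bowl, 110 mm across, 50 mm high; leave it alone
- soap: white soap bottle, 68 mm across, 190 mm high; leave it alone
- roll: standing paper-towel roll, 116 mm across, 220 mm high; leave it alone

How it is judged:
By the outcome, as a careful person would: the job done as asked, in the order asked, and still so for the second after the job is handed in, with the robot touching nothing.
It also fails if it takes over 70 s, if anything falls off the work surface, if the arm or the gripper's body presses on something with over 40 N, if the wrist force passes 120 N, or if a joint passes its speed limit or range.

## Working session

There is one attempt and no reset: what is moved stays moved. The work goes in short steps, Python scripts to look and compute and a shell command to move; the robot and the scene stay as the last step left them, time stands still between calls to the robot, and variables do not carry over. Pictures are saved under pics/ and viewed, about 8 in all and at most 12, crops included, and the job is handed in when it is done.

```bash
mkdir -p pics; cat > h.py <<'E'
import numpy as np, cv2
from plant import r
from scipy.spatial.transform import Rotation as Ro
def K(c):
    i=r.camera_info(c); f=240/np.tan(np.radians(i['fovy']/2))
    return np.array([[f,0,i['cx']],[0,f,i['cy']],[0,0,1.]]),np.array(i['dist_coeffs'],float),np.array(i['camera_from_world'])
def unproj(c,uv,d):
    k,dc,T=K(c); uv=np.asarray(uv,float).reshape(-1,1,2)
    n=cv2.undistortPoints(uv,k,dc).reshape(-1,2); d=np.asarray(d,float).reshape(-1,1)
    p=np.hstack([n*d,d]); return (p-T[:3,3])@T[:3,:3]
def proj(c,P):
    k,dc,T=K(c); return cv2.projectPoints(np.asarray(P,float).reshape(-1,3),cv2.Rodrigues(T[:3,:3])[0],T[:3,3],k,dc)[0].reshape(-1,2)
def cloud(c,m,D):
    v,u=np.nonzero(m&(D>0)); return unproj(c,np.c_[u,v],D[v,u])
E
python3 - <<'E'
from h import *
print(r.get_state())
for c in ('top','side'):
    im,D=r.capture(c); cv2.imwrite(f'pics/{c}0.png',im); np.save(f'{c}0.npy',D)
    T=K(c)[2]; print(c,'cam pos',-T[:3,:3].T@T[:3,3], 'axis',T[2,:3])
    for q in ('cage','gate','latch_bar','knob','keeper_bracket','cassette'):
        for o in r.masks_of(q,c)[:2]:
            P=cloud(c,o['pixels'],D); print(c,q,round(o['score'],2),np.round(o['rect']),np.round(np.median(P,0),3) if len(P) else None,len(P))
E
```

```text
{'time_s': 0.0, 'joints': array([-5.83785660e+01,  2.05904089e+01,  6.33119916e-01, -2.16509874e-02,
       -7.01359191e+01, -1.65075342e+01]), 'qd': array([-0.11602344,  0.09354627,  0.0615229 ,  0.0224041 ,  0.01826819,
        0.03236087]), 'joint_torque': array([ 7.59967352e-04, -5.82717168e+01,  2.93048912e+01,  6.99686229e+00,
        6.63730607e-03, -1.76099911e-04]), 'tcp_pos': array([ 0.17585512, -0.65117064,  0.22562449]), 'eef_rot': array([ 94.1911801 ,  89.90459487, 109.29770658]), 'contact_force': array([ 0.6756385 ,  1.01776399, -0.35796875]), 'moment': array([-0.00039635, -0.01620931,  0.0010821 ]), 'gripper_width': 0.08750241693753705}
top cam pos [0.51637868 0.0094259  1.12669046] axis [ 0.05289493  0.02460033 -0.99829703]
top cage 0.67 [273. 114. 396. 293.] [ 0.772 -0.042  0.015] 4440
top cage 0.67 [262. 129. 290. 163.] [0.777 0.129 0.083] 715
top gate 0.86 [272. 202. 309. 291.] [0.552 0.097 0.069] 840
top gate 0.58 [274. 114. 394. 292.] [ 0.772 -0.043  0.012] 4397
top latch_bar 0.75 [273. 221. 301. 291.] [0.525 0.11  0.078] 334
top knob 0.91 [274. 218. 295. 293.] [
[... 282 characters left out ...]
4403373  -0.64834984 -0.62108417]
side cage 0.68 [239. 192. 360. 305.] [ 0.679 -0.004  0.034] 4186
side gate 0.71 [283. 247. 344. 304.] [0.552 0.101 0.062] 1310
side gate 0.41 [208. 232. 238. 270.] [0.772 0.148 0.057] 1006
side latch_bar 0.97 [290. 255. 346. 303.] [0.52  0.12  0.075] 521
side latch_bar 0.29 [396. 218. 474. 250.] [ 0.427 -0.231  0.018] 861
side knob 0.73 [294. 254. 344. 303.] [0.521 0.12  0.075] 568
side knob 0.42 [235. 196. 361. 305.] [ 0.677 -0.008  0.034] 3780
side keeper_bracket 0.68 [339. 201. 360. 251.] [ 0.584 -0.1    0.033] 650
side keeper_bracket 0.42 [262. 209. 285. 230.] [ 0.785 -0.052  0.027] 282
side cassette 0.68 [263. 210. 340. 267.] [ 0.664 -0.023  0.04 ] 2430
```

```bash
python3 - <<'E'
import cv2
a=cv2.imread('pics/top0.png')[90:315,230:450]; b=cv2.imread('pics/side0.png')[180:320,200:400]
a=cv2.resize(a,None,fx=2.6,fy=2.6,interpolation=cv2.INTER_CUBIC); cv2.imwrite('pics/topc.png',a)
cv2.imwrite('pics/sidec.png',cv2.resize(b,None,fx=4,fy=4,interpolation=cv2.INTER_CUBIC))
E
```

```text
(no output)
```

View pics/topc.png

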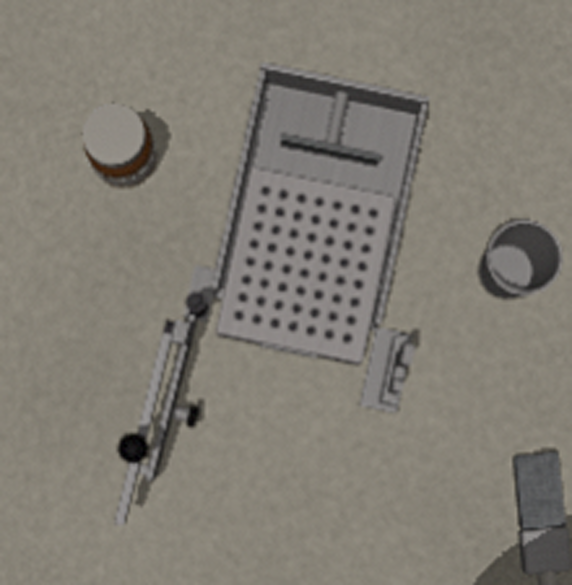

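View pics/sidec.png

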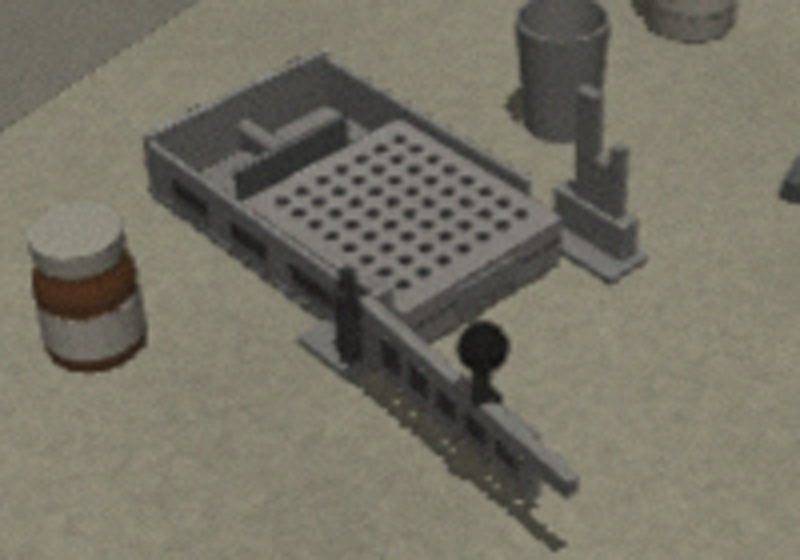

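View pics/top0.png

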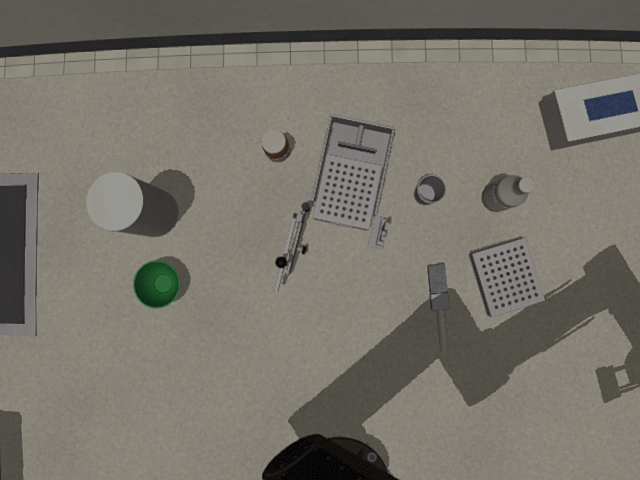

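The images show the holder turned slightly clockwise. Its gate is open along the left, with the knob at about top-pixel (281,262), and the keeper is at the right front. The cassette front edge runs from (313,218) to (369,229). Next I fit the poses.

```bash
cat >> h.py <<'E'
def ray(c,uv,z):
    a=unproj(c,uv,np.ones(len(np.reshape(uv,(-1,2))))); T=K(c)[2]; o=-T[:3,:3].T@T[:3,3]
    return o+(a-o)*((z-o[2])/(a[:,2]-o[2]))[:,None]
E
python3 - <<'E'
from h import *
D=np.load('top0.npy'); c='top'
S=lambda L: np.array(L)/2.6+[230,90]-0.3
w=ray(c,S([(262,67),(427,103)]),0.048); print('rear corners',w, np.linalg.norm(w[0]-w[1]))
f=ray(c,S([(217,333),(362,362)]),0.040); print('cass front',f,np.linalg.norm(f[0]-f[1]))
print('cass rear',ray(c,S([(258,170),(395,194)]),0.040))
print('knob',ray(c,S([(133,447)]),0.113),'hinge',ray(c,S([(196,302)]),0.075), 'bar tip', ray(c,S([(122,522)]),0.065))
P=cloud(c,np.ones((480,640),bool),D)
b=(P[:,0]>.5)&(P[:,0]<.95)&(P[:,1]>-.15)&(P[:,1]<.12)
print('z noise on table',P[(P[:,0]>.4)&(P[:,0]<.5)&(abs(P[:,1])<.05)][:,2].std())
# joint fit: cage outline of everything 0.03<z<0.07 is footprint -> minAreaRect of wall+cassette behind front
yaw=np.arctan2(*(f[0]-f[1])[[1,0]])-np.pi/2; yaw2=np.arctan2(*(w[0]-w[1])[[1,0]])-np.pi/2
print('yaws',np.degrees([yaw,yaw2]))
for o in r.masks_of('cassette','top')[:1] if False else []: pass
E
```

```text
rear corners [[ 0.85223097  0.0065224   0.048     ]
 [ 0.81751192 -0.13685487  0.048     ]] 0.1475210310292759
cass front [[ 0.61963736  0.04919897  0.04      ]
 [ 0.59247755 -0.07601039  0.04      ]] 0.1281211817885527
cass rear [[ 0.76240585  0.01145217  0.04      ]
 [ 0.73908298 -0.10783034  0.04      ]]
knob [[0.5213829  0.11563644 0.113     ]] hinge [[0.64280242 0.06527397 0.075     ]] bar tip [[0.45843763 0.13065265 0.065     ]]
z noise on table 0.0021477017155944016
yaws [-12.23872205 -13.61224369]
```

```bash
cat >> h.py <<'E'
YAW=np.radians(-13.0); ORG=np.array([0.640,-0.0202,0]); 
def ax(): 
    c,s=np.cos(YAW),np.sin(YAW); return np.array([[c,-s,0],[s,c,0],[0,0,1.]])
def W(p): return ORG+ax()@(np.asarray(p,float)/1000)   # cage mm -> world
def C(p): return (ax().T@(np.asarray(p)-ORG))*1000
def pose():
    s=r.get_state(); return np.array(s['tcp_pos']),Ro.from_euler('xyz',s['eef_rot'],degrees=True).as_matrix(),s
def plan(p,ydir_deg):
    "world TCP target & world heading of tool y, tool down"
    t,R,s=pose(); a=np.radians(ydir_deg); x=np.array([0,0,-1.]); y=np.array([np.cos(a),np.sin(a),0]); G=np.c_[x,y,np.cross(x,y)]
    print('rotvec',np.round(Ro.from_matrix(R.T@G).as_rotvec(),3),'shift(now axes) cm',np.round(R.T@(p-t)*100,2),'shift(after turn)',np.round(G.T@(p-t)*100,2))
def st():
    t,R,s=pose(); print('t',round(s['time_s'],2),'cage tcp mm',np.round(C(t),1),'yhead',round(np.degrees(np.arctan2(R[1,1],R[0,1])),1),'xax',np.round(R[:,0],3),'Fcage',np.round(ax().T@s['contact_force'],2),'w',round(s['gripper_width']*1000,1),'j6',round(s['joints'][5],1),'j1',round(s['joints'][0],1))
E
python3 - <<'E'
from h import *
st()
for h in (-13,167): plan(W([-110,0,200]),h)
E
```

```text
t 0.7 cage tcp mm [-310.1 -719.6  226.6] yhead 105.1 xax [ 0. -0. -1.] Fcage [-0.01 -0.71  0.5 ] w 87.8 j6 -16.5 j1 -58.4
rotvec [2.062 0.    0.   ] shift(now axes) cm [ 2.66 54.04 51.56] shift(after turn) [  2.66  20.01 -71.96]
rotvec [-1.08 -0.    0.  ] shift(now axes) cm [ 2.66 54.04 51.56] shift(after turn) [  2.66 -20.01  71.96]
```

```bash
python3 -m creep '[[0,0,0,0,3.4,3.2,0],[0,0,0,0,3.4,3.2,0],[0,0,0,0,3.4,3.2,0],[0,0,0,0,3.4,3.2,0],[0,0,0,0,3.4,3.2,0],[0,0,0,0,3.4,3.2,0],[0,0,0,0,3.4,3.2,0],[0,0,0,0,3.4,3.2,0]]' 10; python3 -m creep '[[0,0,0,0,3.4,3.2,0],[0,0,0,0,3.4,3.2,0],[0,0,0,0,3.4,3.2,0],[0,0,0,0,3.4,3.2,0],[0,0,0,0,3.4,3.2,0],[0,0,0,0,3.4,3.2,0],[0,0,0,0,3.4,3.2,0],[0,0,0,0,3.4,3.2,0]]'; python3 -m creep '[[-0.135,0,0,0,0,0,0],[-0.135,0,0,0,0,0,0],[-0.135,0,0,0,0,0,0],[-0.135,0,0,0,0,0,0],[-0.135,0,0,0,0,0,0],[-0.135,0,0,0,0,0,0],[-0.135,0,0,0,0,0,0],[-0.135,0,0,0,0,0,0]]'; python3 -m creep '[[0,0,0,0,0,0,0]]'
python3 - <<'E'
from h import *
st(); plan(W([-110,0,200]),167)
im,D=r.capture('wrist'); cv2.imwrite('pics/w1.png',im); np.save('w1.npy',D); print(K('wrist')[2])
st()
E
```

```text
time_s: 1.5
tcp_pos: [0.3528, -0.3206, 0.227]
eef_rot: [-37.1, 89.9, -22.0]
contact_force: [1.2, 0.5, 0.5]
gripper_width: 0.0292
time_s: 2.3
tcp_pos: [0.5291, 0.0091, 0.227]
eef_rot: [0.4, 89.9, 15.5]
contact_force: [0.6, -0.8, 0.4]
gripper_width: 0.0001
time_s: 3.1
tcp_pos: [0.5284, 0.0071, 0.2267]
eef_rot: [-52.7, 90.0, 24.6]
contact_force: [0.2, -0.8, -0.7]
gripper_width: 0.0004
time_s: 3.2
tcp_pos: [0.5284, 0.0071, 0.2267]
eef_rot: [-53.5, 90.0, 23.6]
contact_force: [-0.9, -0.4, 0.5]
gripper_width: 0.0004
t 3.2 cage tcp mm [-114.8    1.5  226.7] yhead 167.1 xax [ 0.  0. -1.] Fcage [-0.79 -0.6   0.52] w 0.4 j6 -34.9 j1 22.0
rotvec [0.002 0.    0.   ] shift(now axes) cm [ 2.67 -0.48 -0.15] shift(after turn) [ 2.67 -0.48 -0.15]
[[-9.73647273e-01  2.28059171e-01  4.86330748e-05  5.13146877e-01]
 [ 2.18501612e-01  9.32782297e-01  2.86660483e-01 -1.58126736e-01]
 [ 6.53301882e-02  2.79116824e-01 -9.58032236e-01  3.53348313e-01]
 [ 0.00000000e+00  0.00000000e+00  0.00000000e+00  1.00000000e+00]]
t 3.25 cage tcp mm [-114.8    1.4  226.7] yhead 166.8 xax [ 0.  0. -1.] Fcage [ 0.1  -0.79  0.23] w 0.7 j6 -35.2 j1 22.0
```

View pics/w1.png

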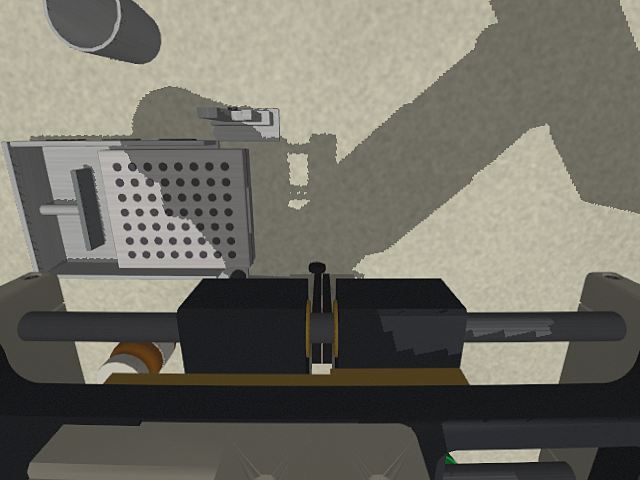

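```bash
python3 - <<'E'
from h import *
im=cv2.imread('pics/w1.png'); s=2.4
big=cv2.resize(im[90:330,0:330],None,fx=s,fy=s,interpolation=cv2.INTER_CUBIC)
def poly(P,col):
    q=(proj('wrist',[W(p) for p in P])-[0,90]+.5)*s; cv2.polylines(big,[q.round().astype(int)],True,col,1)
for z,c in ((48,(0,0,255)),): poly([(-6,75,z),(200,75,z),(200,-75,z),(-6,-75,z)],c)
poly([(-35,65,40),(115,65,40),(115,-65,40),(-35,-65,40)],(0,255,0))
poly([(-56,-93,84),(-38-10.5,-93,84),(-48.5,-101,84),(-56.5,-101,84)],(255,0,0)) # placeholder lip
poly([(-38+6.5,-93,112),(-38+21.5,-93,112),(-38+21.5,-101,112),(-31.5,-101,112)],(255,0,255))
poly([(-20+d*np.cos(a),85+d*np.sin(a),75) for a in np.linspace(0,6,12) for d in (5,)],(0,255,255))
cv2.imwrite('pics/w1o.png',big)
D=np.load('w1.npy'); P=cloud('wrist',np.ones((480,640),bool),D); Q=(P-ORG)@ax()*1000
k=Q[(abs(Q[:,1]+97)<14)&(Q[:,0]>-85)&(Q[:,0]<20)]
for lo,hi in ((60,75),(78,90),(104,120)):
    m=k[(k[:,2]>lo)&(k[:,2]<hi)]; print(lo,len(m),np.round(np.percentile(m,[2,50,98],0),1) if len(m) else '')
E
```

```text
60 179 [[-54.1 -97.7  62.5]
 [-37.6 -93.2  67.1]
 [-22.6 -89.8  73.6]]
78 151 [[-53.9 -97.4  79.3]
 [-48.2 -93.3  83. ]
 [-21.1 -90.   88.7]]
104 250 [[-33.8 -97.8 105.3]
 [-26.9 -94.1 110.7]
 [-18.2 -90.4 112.3]]
```

View pics/w1o.png

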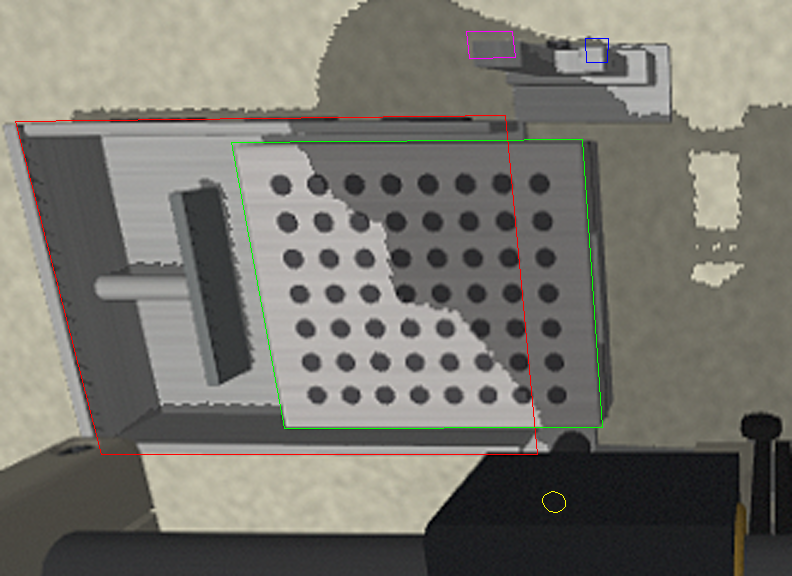

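The wrist view confirms the fit to about 2 mm. The cassette front is at cage x ≈ -35 and the notch centre at about -40. Next I go down in front of the cassette with the fingers shut.

```bash
python3 -m creep '[[0,0,0,4.1,-0.8,0,0],[0,0,0,4.1,-0.8,0,0],[0,0,0,4.1,-0.8,0,0],[0,0,0,4.1,-0.8,-0.1,0],[0,0,0,4.1,-0.8,0,0],[0,0,0,0,-0.5,0,0],[0,0,0,0,-0.5,0,0],[0,0,0,0,0,0,0]]'; python3 -c "from h import *; st()"; python3 -m creep '[[0,0,0,0,-0.4,0,0],[0,0,0,0,-0.4,0,0],[0,0,0,0,-0.4,0,0],[0,0,0,0,-0.4,0,0],[0,0,0,0,-0.4,0,0],[0,0,0,0,-0.4,0,0]]';  python3 -c "from h import *; st()"
```

```text
time_s: 4.05
tcp_pos: [0.5791, -0.0049, 0.0239]
eef_rot: [-67.4, 89.8, 9.5]
contact_force: [0.5, -0.1, -0.2]
gripper_width: 0.0001
t 4.05 cage tcp mm [-62.8   1.2  23.9] yhead 166.9 xax [ 0.003  0.001 -1.   ] Fcage [ 0.48  0.01 -0.19] w 0.1 j6 -32.0 j1 18.9
time_s: 4.65
tcp_pos: [0.5996, -0.0108, 0.0215]
eef_rot: [110.4, 89.9, -172.6]
contact_force: [-4.7, 1.3, 4.2]
gripper_width: 0.0006
t 4.65 cage tcp mm [-41.5   0.1  21.5] yhead 167.0 xax [-0.002 -0.    -1.   ] Fcage [-4.88  0.25  4.2 ] w 0.6 j6 -30.6 j1 17.6
```

```bash
python3 -m creep '[[0,0,0,0,0,0,0],[0,0,0,0,0,0,0]]';  python3 -c "
from h import *; st(); im,D=r.capture('wrist'); cv2.imwrite('pics/w2.png',im); P=cloud('wrist',np.ones((480,640),bool),D); Q=(P-ORG)@ax()*1000
m=Q[(abs(Q[:,1]+35)<25)&(abs(Q[:,2]-40)<3)&(Q[:,0]<60)&(Q[:,0]>-70)]; print(len(m),np.percentile(m[:,0],[0.5,2,5]))
m=Q[(abs(Q[:,1]+35)<25)&(abs(Q[:,2]-23)<10)&(Q[:,0]<0)&(Q[:,0]>-70)]; print(len(m),np.percentile(m[:,0],[5,50,95]) if len(m) else '')"
```

```text
time_s: 4.85
tcp_pos: [0.6004, -0.0107, 0.0215]
eef_rot: [-172.3, 90.0, -95.3]
contact_force: [-1.2, -0.7, 0.9]
gripper_width: 0.0001
t 4.85 cage tcp mm [-40.7   0.3  21.5] yhead 167.0 xax [-0. -0. -1.] Fcage [-1.04 -0.96  0.94] w 0.1 j6 -30.6 j1 17.6
19837 [-24.21982058 -23.00739299 -20.36322264]
769 [-51.70085565 -25.34301552 -24.39530666]
```

```bash
python3 -m creep '[[0,0,0,0,-0.25,0,0],[0,0,0,0,-0.25,0,0],[0,0,0,0,-0.25,0,0],[0,0,0,0,-0.25,0,0]]';  python3 -c "from h import *; st()"; python3 -m creep '[[0,0,0,0,-0.2,0,0],[0,0,0,0,-0.2,0,0]]';  python3 -c "from h import *; st()";  python3 -m creep '[[0,0,0,0,-0.15,0,0],[0,0,0,0,0,0,0]]';  python3 -c "from h import *; st()"
```

```text
time_s: 5.3
tcp_pos: [0.6102, -0.0128, 0.0214]
eef_rot: [96.4, 90.0, 173.3]
contact_force: [-3.6, 0.9, 1.6]
gripper_width: 0.0007
t 5.3 cage tcp mm [-30.7   0.5  21.4] yhead 167.0 xax [-0.  0. -1.] Fcage [-3.7   0.11  1.58] w 0.7 j6 -30.1 j1 17.1
time_s: 5.5
tcp_pos: [0.6141, -0.0137, 0.0215]
eef_rot: [113.0, 90.0, -170.0]
contact_force: [-3.0, 1.4, 0.5]
gripper_width: 0.0007
t 5.5 cage tcp mm [-26.7   0.5  21.5] yhead 167.0 xax [-0. -0. -1.] Fcage [-3.28  0.68  0.48] w 0.7 j6 -29.9 j1 16.9
time_s: 5.7
tcp_pos: [0.6158, -0.0141, 0.0215]
eef_rot: [-79.7, 90.0, -2.7]
contact_force: [-1.1, 0.1, -0.2]
gripper_width: 0.0003
t 5.7 cage tcp mm [-24.9   0.5  21.5] yhead 167.0 xax [ 0. -0. -1.] Fcage [-1.08 -0.19 -0.22] w 0.3 j6 -29.8 j1 16.8
```

```bash
for i in 1 2 3; do python3 -m creep '[[0,0,0,0,-0.1,0,0],[0,0,0,0,0,0,0],[0,0,0,0,0,0,0]]' >/dev/null;  python3 -c "from h import *; st()"; done; python3 -c "
from h import *; im,D=r.capture('wrist'); cv2.imwrite('pics/w3.png',im[90:330,0:330]); P=cloud('wrist',np.ones((480,640),bool),D); Q=(P-ORG)@ax()*1000
m=Q[(abs(Q[:,1]+35)<25)&(abs(Q[:,2]-40)<3)&(Q[:,0]<60)&(Q[:,0]>-70)]; print(len(m),np.percentile(m[:,0],[0.5,2,5]))
m=Q[(abs(Q[:,1]+35)<25)&(abs(Q[:,2]-23)<10)&(Q[:,0]<0)&(Q[:,0]>-70)]; print(len(m),np.percentile(m[:,0],[5,50,95]) if len(m) else '')"
```

```text
t 6.0 cage tcp mm [-24.3   0.5  21.5] yhead 167.0 xax [ 0.  0. -1.] Fcage [-0.64 -0.33 -0.35] w 0.4 j6 -29.8 j1 16.8
t 6.3 cage tcp mm [-23.2   0.5  21.5] yhead 167.0 xax [ 0. -0. -1.] Fcage [-0.81 -0.31 -0.91] w 0.3 j6 -29.8 j1 16.7
t 6.6 cage tcp mm [-22.2   0.5  21.6] yhead 167.0 xax [ 0.  0. -1.] Fcage [-1.51  0.81 -0.98] w 0.5 j6 -29.7 j1 16.7
15452 [-5.79468921 -4.86492143 -2.84782674]
767 [-32.70630417  -6.71881678  -5.93372635]
```

```bash
for i in 1 2 3; do python3 -m creep '[[0,0,0,0,-0.1,0,0],[0,0,0,0,0,0,0],[0,0,0,0,0,0,0]]' >/dev/null;  python3 -c "from h import *; st()"; done; python3 -c "from h import *; r.capture('wrist'); st();r.capture('wrist'); st()"
```

```text
t 6.95 cage tcp mm [-21.3   0.5  21.6] yhead 167.0 xax [ 0. -0. -1.] Fcage [-1.3  -0.19 -0.68] w 0.9 j6 -29.7 j1 16.7
t 7.25 cage tcp mm [-20.7   0.4  21.5] yhead 167.0 xax [-0.001 -0.    -1.   ] Fcage [-4.06  0.79  1.66] w 0.1 j6 -29.6 j1 16.6
t 7.55 cage tcp mm [-20.    0.3  21.5] yhead 167.0 xax [-0.001 -0.    -1.   ] Fcage [-5.01  0.97  1.94] w 0.3 j6 -29.6 j1 16.6
t 7.6 cage tcp mm [-20.1   0.3  21.5] yhead 167.0 xax [-0.001 -0.    -1.   ] Fcage [-4.75  0.62  2.42] w 0.5 j6 -29.6 j1 16.6
t 7.65 cage tcp mm [-20.    0.3  21.5] yhead 167.0 xax [-0.001 -0.    -1.   ] Fcage [-5.78  0.96  2.36] w 0.6 j6 -29.6 j1 16.6
```

```bash
python3 -c "
from h import *
for c in ('w1.npy',): pass
im,D=r.capture('top'); P=cloud('top',np.ones((480,640),bool),D); Q=(P-ORG)@ax()*1000
D0=np.load('top0.npy'); P0=cloud('top',np.ones((480,640),bool),D0); Q0=(P0-ORG)@ax()*1000
for n,q in (('t0',Q0),('now',Q)):
  for a in range(70,215,4):
    m=q[(abs(q[:,1]+25)<10)&(q[:,0]>a)&(q[:,0]<a+4)]; print(n,a,len(m),np.round(np.percentile(m[:,2],[10,50,90]),0) if len(m) else '',end=';')
  print()
cv2.imwrite('pics/top2.png',cv2.resize(im[100:300,260:410],None,fx=4,fy=4)[:600]); im=cv2.imread('pics/w3.png')
"
```

```text
t0 70 15 [38. 40. 43.];t0 74 14 [38. 39. 41.];t0 78 17 [38. 41. 44.];t0 82 14 [38. 39. 43.];t0 86 14 [37. 39. 41.];t0 90 18 [38. 40. 43.];t0 94 15 [40. 41. 42.];t0 98 18 [39. 41. 43.];t0 102 14 [38. 40. 43.];t0 106 13 [38. 40. 44.];t0 110 14 [38. 39. 42.];t0 114 0 ;t0 118 3 [4. 5. 7.];t0 122 14 [5. 6. 8.];t0 126 15 [4. 6. 8.];t0 130 13 [5. 7. 8.];t0 134 15 [3. 6. 9.];t0 138 13 [3. 5. 7.];t0 142 41 [ 5. 21. 35.];t0 146 15 [32. 35. 39.];t0 150 1 [34. 34. 34.];t0 154 3 [6. 9. 9.];t0 158 14 [4. 7. 8.];t0 162 13 [5. 6. 8.];t0 166 15 [4. 6. 9.];t0 170 17 [4. 6. 9.];t0 174 12 [3. 6. 7.];t0 178 12 [4. 6. 9.];t0 182 15 [3. 6. 8.];t0 186 12 [4. 6. 8.];t0 190 17 [3. 6. 9.];t0 194 14 [3. 6. 9.];t0 198 64 [ 8. 32. 51.];t0 202 9 [49. 51. 53.];t0 206 0 ;t0 210 0 ;t0 214 0 ;
now 70 0 ;now 74 0 ;now 78 0 ;now 82 0 ;now 86 0 ;now 90 0 ;now 94 0 ;now 98 0 ;now 102 0 ;now 106 0 ;now 110 0 ;now 114 0 ;now 118 3 [38. 40. 41.];now 122 14 [40. 40. 44.];now 126 16 [39. 40. 42.];now 130 13 [37. 40. 41.];now 134 17 [36. 39. 42.];now 138 16 [37. 40. 42.];now 142 10 [38. 39. 42.];now 146 14 [32. 36. 38.];now 150 3 [33. 34. 36.];now 154 1 [8. 8. 8.];now 158 14 [3. 6. 9.];now 162 13 [2. 6. 9.];now 166 15 [4. 6. 9.];now 170 15 [4. 7. 9.];now 174 11 [3. 5. 9.];now 178 16 [3. 5. 9.];now 182 16 [5. 7. 8.];now 186 11 [4. 7. 8.];now 190 16 [3. 6. 8.];now 194 17 [ 4.  6. 19.];now 198 59 [11. 31. 50.];now 202 12 [47. 49. 51.];now 206 0 ;now 210 0 ;now 214 0 ;
```

View pics/w3.png

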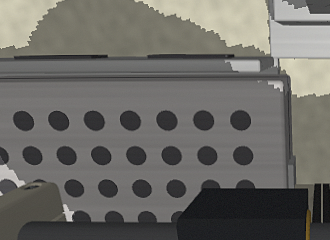

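The depth shows the backstop plate at 144 to 145 in my frame, with the cassette touching it. So the holder's origin lies about 5 mm deeper, and I correct for that. Then I retreat, rise and turn towards the knob.

```bash
sed -i 's/ORG=np.array(.*$/ORG=np.array([0.6449,-0.0213,0])/' h.py
python3 -m creep '[[0,0,0,0,1,0,0],[0,0,0,0,4,0,0],[0,0,0,-4.5,1,0,0],[0,0,0,-4.5,1,0,0],[0,0,0,-4.5,1,0,100],[0,0,0,-4.5,1,0,100],[0.14,0,0,0,0,0,100],[0.14,0,0,0,0,0,100]]'; python3 -m creep '[[0.14,0,0,0,0,0,100],[0.14,0,0,0,0,0,100],[0.14,0,0,0,0,0,100],[0.14,0,0,0,0,0,100],[0.14,0,0,0,0,0,100],[0.14,0,0,0,0,0,100],[0.14,0,0,0,0,0,100],[0.14,0,0,0,0,0,100]]'; python3 -m creep '[[0.14,0,0,0,0,0,100],[0.08,0,0,0,0,0,100],[0,0,0,0,0,0,100]]'; python3 -c "
from h import *; st(); plan(np.array([.5214,.1156,.18]),74)"
```

```text
time_s: 8.5
tcp_pos: [0.5346, 0.0054, 0.2042]
eef_rot: [-43.2, 89.6, 17.5]
contact_force: [-0.2, -0.0, -0.8]
gripper_width: 0.0269
time_s: 9.3
tcp_pos: [0.534, 0.005, 0.202]
eef_rot: [13.8, 89.9, 10.3]
contact_force: [-0.8, 0.1, -0.0]
gripper_width: 0.0864
time_s: 9.6
tcp_pos: [0.5339, 0.0049, 0.2019]
eef_rot: [26.7, 89.9, 10.8]
contact_force: [-0.4, 1.2, -0.6]
gripper_width: 0.0876
t 9.6 cage tcp mm [-114.1    0.6  201.9] yhead 74.1 xax [ 0.002  0.    -1.   ] Fcage [-0.66  1.07 -0.62] w 87.6 j6 -127.5 j1 21.6
rotvec [ 0.002  0.002 -0.001] shift(now axes) cm [ 2.2  10.3  -4.23] shift(after turn) [ 2.19 10.29 -4.25]
```

```bash
python3 -m creep '[[0,0,0,0,3.4,-1.4,100],[0,0,0,0,3.4,-1.4,100],[0,0,0,0,3.4,-1.4,100],[0,0,0,0,0,0,100],[0,0,0,0,0,0,100]]' >/dev/null; python3 -c "
from h import *; st(); im,D=r.capture('wrist'); cv2.imwrite('pics/w4.png',im)
for q in ('knob','latch_bar','gate'):
  for o in r.masks_of(q,'wrist')[:1]:
    P=cloud('wrist',o['pixels'],D); t=P[P[:,2]>P[:,2].max()-.006]; print(q,o['score'],o['rect'],P[:,2].max(),t.mean(0),len(t))
P=cloud('wrist',np.ones((480,640),bool),D); k=P[(np.hypot(P[:,0]-.5214,P[:,1]-.1156)<.04)&(P[:,2]>.096)&(P[:,2]<.14)]
print(len(k),k.min(0),k.max(0))
from scipy.optimize import least_squares
if len(k)>20:
  s=least_squares(lambda c: np.linalg.norm(k-c,axis=1)-.013,[.5214,.1156,.11],loss='soft_l1',f_scale=.001); print('knob sphere',s.x,s.cost); np.save('knob.npy',s.x); plan(s.x-[0,0,.019],74)
"
```

```text
t 10.1 cage tcp mm [-151.5  105.2  201.7] yhead 74.4 xax [ 0.001  0.    -1.   ] Fcage [0.64 0.14 0.28] w 87.7 j6 -139.2 j1 33.6
knob 0.67 [314.2, 149.2, 341.2, 316.8] 0.12389867542226785 [0.52137472 0.11675927 0.11998905] 410
latch_bar 0.65 [307.7, 150.4, 336.9, 318.1] 0.12388531548203167 [0.52140456 0.11647669 0.1199756 ] 410
gate 0.64 [287.8, 147.0, 341.6, 347.7] 0.12387642526577011 [0.52143183 0.1163378  0.11996665] 410
835 [0.50901831 0.10374353 0.10440076] [0.53400163 0.12895431 0.12387643]
knob sphere [0.5221262  0.11617534 0.10860469] 9.367424864563991e-05
rotvec [ 0.003  0.    -0.   ] shift(now axes) cm [11.2   0.27  0.03] shift(after turn) [11.2   0.27  0.03]
```

View pics/w4.png

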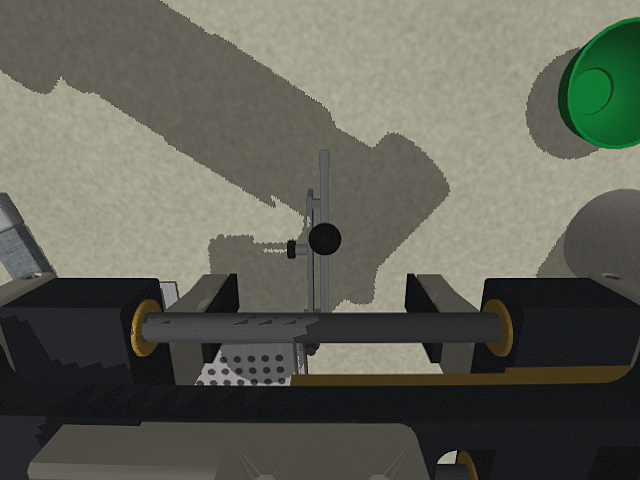

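```bash
python3 -m creep '[[0,0,0,3.5,0.3,0,100],[0,0,0,3.5,0,0,100],[0,0,0,2.5,0,0,100],[0,0,0,1.6,0,0,100],[0,0,0,0,0,0,50],[0,0,0,0,0,0,20],[0,0,0,0,0,0,10],[0,0,0,0,0,0,10]]' 12; python3 -m creep '[[0,0,0,0,0,0,10],[0,0,0,0,0,0,10],[0,0,0,0,0,0,10]]'; python3 -c "from h import *; st()"
```

```text
time_s: 11.1
tcp_pos: [0.5225, 0.1175, 0.0917]
eef_rot: [45.8, 89.9, 29.9]
contact_force: [-0.0, -0.1, -0.5]
gripper_width: 0.0614
time_s: 11.4
tcp_pos: [0.5218, 0.1174, 0.0908]
eef_rot: [51.5, 90.0, 35.6]
contact_force: [-0.1, 0.2, 0.0]
gripper_width: 0.0372
t 11.4 cage tcp mm [-151.1  107.5   90.8] yhead 74.2 xax [ 0.  0. -1.] Fcage [-0.09  0.15  0.01] w 37.2 j6 -139.5 j1 33.7
```

```bash
python3 -m creep '[[0,0,0,0,0,0,5],[0,0,0,0,0,0,5],[0,0,0,0,0,0,5],[0,0,0,0,0,0,5],[0,0,0,0,0,0,5]]' 12;  python3 -c "from h import *; st()"; python3 -m creep '[[0,0,0,-0.7,0,0.27,5],[0,0,0,-0.7,0,0.31,5],[0,0,0,-0.68,0,0.36,5],[0,0,0,-0.65,0,0.41,5],[0,0,0,0,0,0,5],[0,0,0,0,0,0,5]]'; python3 -c "
from h import *; st(); t=pose()[0]; print(C(t)-[-20,85,0])"
```

```text
time_s: 11.9
tcp_pos: [0.5218, 0.1174, 0.0906]
eef_rot: [28.9, 90.0, 13.1]
contact_force: [-1.1, -0.4, 1.4]
gripper_width: 0.0248
t 11.9 cage tcp mm [-151.1  107.4   90.6] yhead 74.2 xax [ 0.  0. -1.] Fcage [-1.02 -0.63  1.43] w 24.8 j6 -139.5 j1 33.7
time_s: 12.5
tcp_pos: [0.5348, 0.1136, 0.1179]
eef_rot: [97.8, 90.0, 81.9]
contact_force: [-0.1, 1.5, -2.8]
gripper_width: 0.0249
t 12.5 cage tcp mm [-137.7  106.7  117.9] yhead 74.1 xax [ 0.  0. -1.] Fcage [-0.42  1.47 -2.77] w 24.9 j6 -138.4 j1 32.5
[-117.67853738   21.69886741  117.9477209 ]
```

```bash
cat >> h.py <<'E'
def gate():
    t,R,s=pose(); c=C(t); v=c[:2]-[-20,85]; h=t[2]*1000+19-75
    from scipy.optimize import fsolve
    th=fsolve(lambda a:100*np.sin(a)+43*np.cos(a)-h,.1)[0]; L=30+100*np.cos(th)-43*np.sin(th)
    g=(np.arctan2(-14,-L) if 0 else np.radians(-90)-np.arctan2(14,L))-np.arctan2(v[1],v[0]); g=(g+np.pi)%(2*np.pi)-np.pi
    F=R.T@s['contact_force']; hd=np.degrees(np.arctan2(R[1,1],R[0,1]))
    print('t',round(s['time_s'],2),'g',round(g,3),'th',round(th,3),'r',round(np.hypot(*v),1),'want',round(np.hypot(L,14),1),'head err deg',round(hd-(np.degrees(YAW)+180-np.degrees(g)),1),'Ftool',np.round(F,1),'w',round(s['gripper_width']*1000,1),'tcp',np.round(c,1),'|qd|',round(abs(s['qd']).max(),1))
E
python3 -c "from h import *; gate()"; python3 -m creep '[[-0.1,0,0,0,-1.2,-0.08,5],[-0.1,0,0,0,-1.2,-0.08,5],[0,0,0,0,0,0,5]]' >/dev/null; python3 -c "from h import *; gate()"
```

```text
t 12.5 g 1.637 th 0.199 r 119.7 want 120.3 head err deg 0.9 Ftool [ 2.8  1.5 -0.5] w 24.9 tcp [-137.7  106.7  117.9] |qd| 0.7
t 12.8 g 1.428 th 0.196 r 119.3 want 120.6 head err deg 0.6 Ftool [ 3.1 -0.9  1.1] w 24.7 tcp [-139.2   81.9  117.6] |qd| 6.8
```

```bash
python3 -m creep '[[-0.1,0,0,0,-1.2,-0.09,5],[-0.1,0,0,0,-1.2,-0.09,5],[-0.1,0,0,0,-1.2,-0.09,5],[-0.1,0,0,0,-1.2,-0.09,5],[-0.1,0,0,0,-1.2,-0.09,5],[-0.1,0,0,0,-1.2,-0.09,5],[-0.1,0,0,0,-1.2,-0.09,5],[0,0,0,0,0,0,5]]' >/dev/null; python3 -c "from h import *; gate()"
```

```text
t 13.6 g 0.721 th 0.197 r 117.8 want 120.5 head err deg 0.1 Ftool [ 5.1 -0.4  3.7] w 24.6 tcp [-107.5    6.1  117.7] |qd| 6.9
```

```bash
python3 -m creep '[[-0.08,0,0,0,-0.96,0.05,5],[-0.08,0,0,0,-0.96,0.0,5],[-0.08,0,0,0,-0.96,-0.06,5],[0,0,0,0,0,0,5],[0,0,0,0,0,0,5]]' >/dev/null; python3 -c "from h import *; gate()"
```

```text
t 14.1 g 0.486 th 0.195 r 117.6 want 120.6 head err deg 0.1 Ftool [-0.6 -0.3 -4.5] w 24.9 tcp [-86.7 -11.9 117.5] |qd| 0.4
```

```bash
python3 -m creep '[[-0.08,0,0,0,-0.96,-0.12,5],[-0.08,0,0,0,-0.96,-0.07,5],[-0.05,0,0,0,-0.6,-0.04,5],[0,0,0,0,0,0,5],[0,0,0,0,0,0,5]]' >/dev/null; python3 -c "from h import *; gate()"
```

```text
t 14.6 g 0.27 th 0.198 r 117.3 want 120.4 head err deg -0.2 Ftool [-0.3 -0.7 -4.9] w 24.9 tcp [-64.2 -23.7 117.9] |qd| 0.4
```

```bash
python3 -m creep '[[-0.04,0,0,0,-0.48,-0.13,5],[-0.03,0,0,0,-0.36,-0.03,5],[0,0,0,0,0,0,5],[0,0,0,0,0,0,5]]' >/dev/null; python3 -c "from h import *; gate()"
```

```text
t 15.0 g 0.197 th 0.199 r 117.5 want 120.4 head err deg -0.3 Ftool [ 1.3 -0.8 -1.9] w 25.0 tcp [-56.2 -26.7 117.9] |qd| 0.4
```

```bash
python3 -m creep '[[-0.02,0,0,0,-0.24,-0.05,5],[-0.02,0,0,0,-0.24,-0.02,5],[0,0,0,0,0,0,5]]' >/dev/null; python3 -c "from h import *; gate()";  python3 -m creep '[[-0.02,0,0,0,-0.24,-0.05,5],[-0.02,0,0,0,-0.24,-0.02,5],[0,0,0,0,0,0,5]]' >/dev/null; python3 -c "from h import *; gate()"
```

```text
t 15.3 g 0.157 th 0.194 r 117.9 want 120.7 head err deg -0.1 Ftool [3.3 1.6 0.9] w 25.0 tcp [-51.8 -28.5 117.4] |qd| 1.6
t 15.6 g 0.113 th 0.194 r 118.0 want 120.6 head err deg -0.4 Ftool [5.1 2.6 3.1] w 24.8 tcp [-46.8 -29.9 117.5] |qd| 1.8
```

```bash
python3 -m creep '[[-0.01,0,0,0,-0.12,0.05,5],[0,0,0,0,0,0,5]]' >/dev/null; python3 -c "from h import *; gate()";  for i in 1 2 3; do python3 -m creep '[[-0.01,0,0,0,-0.1,0,5],[0,0,0,0,0,0,5]]' >/dev/null; python3 -c "from h import *; gate()"; done
```

```text
t 15.8 g 0.104 th 0.196 r 117.8 want 120.5 head err deg -0.3 Ftool [4.  4.1 2. ] w 24.8 tcp [-45.8 -29.9 117.7] |qd| 0.7
t 16.0 g 0.095 th 0.198 r 117.7 want 120.4 head err deg -0.3 Ftool [3.5 3.6 1.8] w 24.7 tcp [-44.7 -30.1 117.9] |qd| 0.7
t 16.2 g 0.086 th 0.199 r 117.6 want 120.4 head err deg -0.2 Ftool [4.  4.4 1.5] w 25.1 tcp [-43.6 -30.2 117.9] |qd| 0.7
t 16.4 g 0.077 th 0.199 r 117.6 want 120.3 head err deg -0.2 Ftool [2.9 4.3 0.1] w 24.9 tcp [-42.6 -30.4 117.9] |qd| 0.8
```

```bash
for i in 1 2 3; do python3 -m creep '[[-0.008,0,0,0,-0.1,0,5],[0,0,0,0,0,0,5]]' >/dev/null; python3 -c "from h import *; gate()"; done
```

```text
t 16.6 g 0.069 th 0.199 r 117.5 want 120.3 head err deg -0.2 Ftool [ 1.4  4.5 -0.4] w 25.3 tcp [-41.6 -30.5 117.9] |qd| 0.7
t 16.8 g 0.06 th 0.199 r 117.5 want 120.3 head err deg -0.2 Ftool [ 2.4  4.4 -2.2] w 24.9 tcp [-40.7 -30.7 117.9] |qd| 0.6
t 17.0 g 0.053 th 0.199 r 117.5 want 120.3 head err deg -0.2 Ftool [ 1.1  4.8 -2.2] w 24.5 tcp [-39.8 -30.8 117.9] |qd| 0.4
```

```bash
for i in 1 2 3; do python3 -m creep '[[-0.008,0,0,0,-0.1,-0.02,5],[0,0,0,0,0,0,5]]' >/dev/null; python3 -c "from h import *; gate()"; done; python3 -c "
from h import *; im,D=r.capture('wrist'); cv2.imwrite('pics/w5.png',im)"
```

```text
t 17.2 g 0.044 th 0.199 r 117.5 want 120.4 head err deg -0.2 Ftool [ 0.8  5.1 -2.3] w 25.2 tcp [-38.8 -31.  117.9] |qd| 0.6
t 17.4 g 0.042 th 0.196 r 117.6 want 120.5 head err deg 0.1 Ftool [-0.2  6.7 -1.5] w 25.1 tcp [-38.6 -31.2 117.7] |qd| 0.3
t 17.6 g 0.041 th 0.194 r 117.7 want 120.7 head err deg 0.5 Ftool [-1.4 11.6  0.7] w 24.6 tcp [-38.5 -31.2 117.4] |qd| 0.5
```

View pics/w5.png

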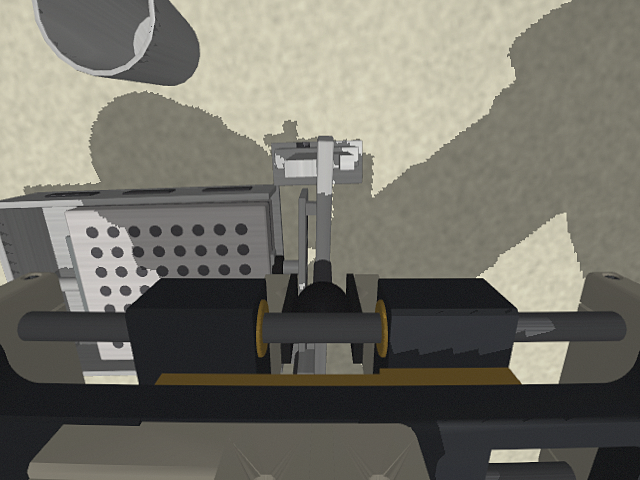

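The wrist view shows the bar end at (325,140) against the tall stop, and Fy jumped at g≈0.041. I back off about 2 mm.

```bash
python3 -m creep '[[0.012,0,0,0,0.17,0,5],[0.012,0,0,0,0.17,0,5],[0,0,0,0,0,0,5]]' >/dev/null; python3 -c "from h import *; gate()"
```

```text
t 17.95 g 0.05 th 0.202 r 117.2 want 120.2 head err deg -0.3 Ftool [2.5 2.1 0.9] w 24.8 tcp [-39.5 -30.6 118.2] |qd| 0.9
```

```bash
python3 -m creep '[[0.004,0,0,0,0.08,0,5],[0,0,0,0.27,0,-0.18,5],[0,0,0,0.27,0,-0.17,5],[0,0,0,0,0,0,5]]' >/dev/null; python3 -c "from h import *; gate()"; for i in 1 2; do python3 -m creep '[[0,0,0,0.19,0,-0.11,5],[0,0,0,0,0,0,5]]' >/dev/null; python3 -c "from h import *; gate()"; done
```

```text
t 18.35 g 0.061 th 0.134 r 121.3 want 124.1 head err deg 0.0 Ftool [3.6 0.7 2.2] w 24.9 tcp [-41.  -34.5 112. ] |qd| 0.6
t 18.55 g 0.061 th 0.116 r 122.3 want 125.2 head err deg 0.1 Ftool [2.3 1.4 2.3] w 24.7 tcp [-41.1 -35.5 110.2] |qd| 0.3
t 18.75 g 0.061 th 0.096 r 123.4 want 126.2 head err deg 0.1 Ftool [3.7 0.7 2.4] w 25.0 tcp [-41.2 -36.5 108.4] |qd| 0.3
```

```bash
python3 -m creep '[[-0.008,0,0,0,-0.1,0,5],[0,0,0,0,0,0,5]]' >/dev/null; python3 -c "from h import *; gate()"; for i in 1 2 3; do python3 -m creep '[[0,0,0,0.19,0,-0.09,5],[0,0,0,0,0,0,5]]' >/dev/null; python3 -c "from h import *; gate()"; done
```

```text
t 18.95 g 0.058 th 0.095 r 123.4 want 126.2 head err deg 0.4 Ftool [4.  3.8 4. ] w 24.8 tcp [-40.8 -36.6 108.3] |qd| 0.5
t 19.15 g 0.058 th 0.075 r 124.4 want 127.3 head err deg 0.3 Ftool [4.  4.3 2.2] w 25.0 tcp [-40.8 -37.6 106.4] |qd| 0.3
t 19.35 g 0.057 th 0.057 r 125.4 want 128.1 head err deg 0.3 Ftool [3.2 4.2 3.6] w 24.9 tcp [-40.8 -38.6 104.6] |qd| 0.3
t 19.55 g 0.056 th 0.038 r 126.3 want 129.0 head err deg 0.2 Ftool [2.5 4.6 3.2] w 24.9 tcp [-40.7 -39.5 102.8] |qd| 0.3
```

```bash
python3 -m creep '[[0,0,0,0.19,0,-0.08,5],[0,0,0,0,0,0,5]]' >/dev/null; python3 -c "from h import *; gate()"; for i in 1 2 3; do python3 -m creep '[[0,0,0,0.1,0,-0.04,5],[0,0,0,0,0,0,5]]' >/dev/null; python3 -c "from h import *; gate()"; done
```

```text
t 19.75 g 0.055 th 0.02 r 127.1 want 129.9 head err deg 0.2 Ftool [2.2 4.3 2. ] w 25.3 tcp [-40.7 -40.4 101. ] |qd| 0.2
t 19.95 g 0.056 th 0.011 r 127.5 want 130.3 head err deg 0.2 Ftool [1.3 5.1 1.1] w 24.9 tcp [-40.7 -40.8 100. ] |qd| 0.1
t 20.15 g 0.055 th 0.001 r 127.9 want 130.7 head err deg 0.2 Ftool [1.6 5.8 0.3] w 24.7 tcp [-40.7 -41.2  99.1] |qd| 0.1
t 20.35 g 0.055 th -0.0 r 128.0 want 130.8 head err deg 0.2 Ftool [-4.   8.6  2.2] w 25.0 tcp [-40.6 -41.3  99. ] |qd| 0.1
```

```bash
python3 -m creep '[[0,0,0,-0.05,0.08,0,5],[0,0,0,0,0,0,5]]' >/dev/null; python3 -c "from h import *; gate()"; for i in 1 2; do python3 -m creep '[[0.003,0,0,0,0.08,0,5],[0,0,0,0,0,0,5]]' >/dev/null; python3 -c "from h import *; gate()"; done
```

```text
t 20.55 g 0.056 th 0.001 r 128.0 want 130.7 head err deg 0.2 Ftool [1.6 2.4 1.7] w 24.7 tcp [-40.7 -41.3  99.1] |qd| 0.3
t 20.75 g 0.059 th 0.0 r 127.9 want 130.7 head err deg 0.2 Ftool [0.3 1.8 1.1] w 24.9 tcp [-41.2 -41.1  99. ] |qd| 0.3
t 20.95 g 0.065 th 0.001 r 127.9 want 130.7 head err deg 0.4 Ftool [-0.  -0.9  1.4] w 25.0 tcp [-42.  -41.   99.1] |qd| 0.2
```

Now near zero force: the bar rests against the lip. I open slowly in place, then rise.

```bash
python3 -m creep '[[0,0,0,0,0,0,35],[0,0,0,0,0,0,45],[0,0,0,0,0,0,60],[0,0,0,0,0,0,60],[0,0,0,0,0,0,60],[0,0,0,0,0,0,60]]'; python3 -c "from h import *; gate()"; python3 -m creep '[[0,0,0,-1,0,0,60],[0,0,0,-3,0,0,60],[0,0,0,-4,0,0,60],[0,0,0,-4,0,0,60],[0,0,0,0,0,-4,60],[0,0,0,0,4,0,60],[0,0,0,0,4,0,60],[0,0,0,0,0,0,60]]'; python3 -c "
from h import *; im,D=r.capture('wrist'); cv2.imwrite('pics/w6.png',im)
i2,D2=r.capture('side'); cv2.imwrite('pics/side6.png',cv2.resize(i2[180:320,200:400],None,fx=4,fy=4,interpolation=cv2.INTER_CUBIC))
for c,d in (('wrist',D),('side',D2)):
  P=cloud(c,np.ones((480,640),bool),d); Q=(P-ORG)@ax()*1000
  k=Q[(abs(Q[:,0]+42)<25)&(abs(Q[:,1]+45)<25)&(Q[:,2]>100)&(Q[:,2]<140)]; print(c,len(k),k.max(0) if len(k) else '',k.mean(0) if len(k) else '')
  for a in (-65,-75,-85,-105,-112):
    m=Q[(abs(Q[:,1]-a)<4)&(abs(Q[:,0]+44)<12)&(Q[:,2]>60)&(Q[:,2]<100)]; print(a,len(m),np.round(np.percentile(m,[10,50,90],0),1).tolist() if len(m) else '')
"
```

```text
time_s: 21.55
tcp_pos: [0.5939, -0.0519, 0.0985]
eef_rot: [138.3, 90.0, -148.0]
contact_force: [-0.3, -0.5, 0.7]
gripper_width: 0.0526
t 21.55 g 0.072 th -0.005 r 128.3 want 130.9 head err deg 0.8 Ftool [-0.7  0.1 -0.5] w 52.6 tcp [-42.9 -41.3  98.5] |qd| 0.1
time_s: 22.35
tcp_pos: [0.502, -0.0677, 0.2197]
eef_rot: [-5.8, 89.9, 67.8]
contact_force: [0.4, 0.5, 0.7]
gripper_width: 0.0526
wrist 462 [-27.11792689 -28.90270903 131.44049557] [-41.39379753 -45.6132126  124.47157133]
-65 96 [[-43.9, -68.1, 73.0], [-41.5, -65.2, 81.3], [-37.1, -62.0, 82.2]]
-75 93 [[-44.6, -78.2, 72.8], [-42.2, -75.2, 80.9], [-38.1, -71.8, 82.1]]
-85 98 [[-45.2, -88.0, 73.8], [-42.5, -84.8, 81.1], [-38.5, -81.8, 82.0]]
-105 110 [[-46.7, -108.2, 72.7], [-44.5, -105.1, 81.1], [-40.4, -101.7, 82.2]]
-112 35 [[-46.7, -109.6, 73.0], [-43.1, -109.2, 79.2], [-40.5, -108.2, 81.8]]
side 110 [-32.93183233 -27.09665681 132.35537692] [-46.89387537 -36.26101249 121.49820446]
-65 18 [[-48.7, -68.4, 71.8], [-46.4, -65.5, 76.8], [-43.2, -62.4, 82.3]]
-75 17 [[-49.2, -77.9, 70.5], [-47.9, -74.7, 76.1], [-44.6, -72.0, 81.9]]
-85 21 [[-51.4, -88.1, 68.0], [-49.0, -85.5, 77.4], [-46.3, -82.1, 84.2]]
-105 11 [[-51.5, -108.6, 74.4], [-49.9, -107.1, 82.0], [-46.2, -102.9, 82.8]]
-112 4 [[-50.1, -110.0, 72.7], [-48.6, -108.7, 80.6], [-46.6, -108.5, 82.7]]
```

View pics/w6.png

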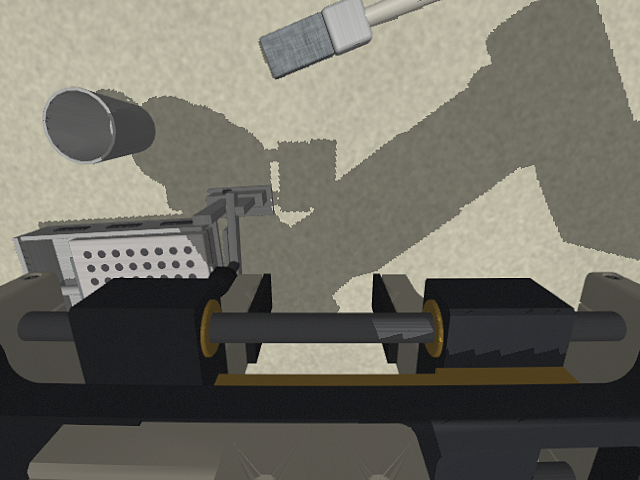

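View pics/side6.png

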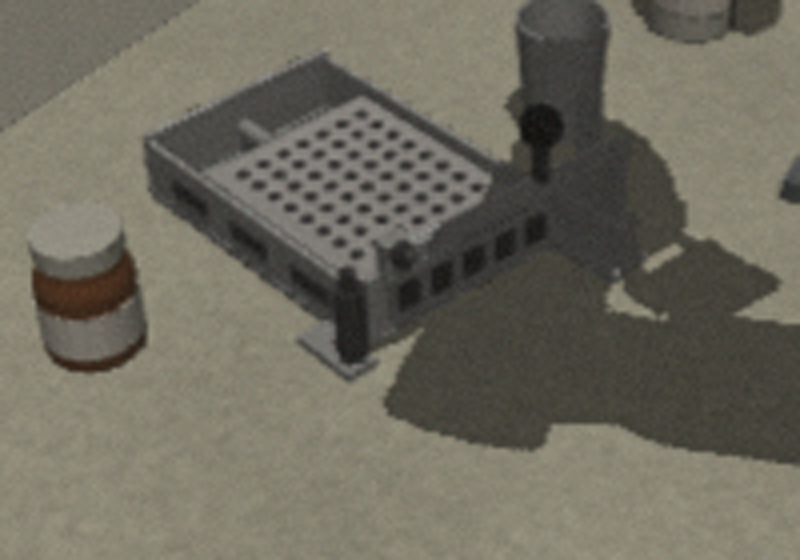

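The bar top is at 82 mm all along its length, so it is level at the notch bottom. The gate is holding with the robot clear, so I hand in.

```bash
python3 -c "from h import *; st(); r.close_job()"
```

```text
t 22.45 cage tcp mm [-125.1  -76.5  220.1] yhead 163.7 xax [ 0.003  0.    -1.   ] Fcage [ 0.75 -0.32 -0.4 ] w 52.5 j6 -30.8 j1 14.5
the job is handed in; nothing more can be done
```

The cassette is in, the gate is shut on it, and the latch bar is at the bottom of the keeper's notch. I handed the job in at about 22.5 s, with the gripper open and well clear.

- **Cassette:** I slid it in with shut fingers until it touched the backstop. Readings were about 5–6 N, and depth showed its rear edge against the plate.
- **Gate and latch:** I held the knob, raised the bar to about 0.2 rad and swung the gate in until the bar touched the tall stop. I then backed off 2–3 mm and lowered the bar to the notch bottom.
- **Forces:** The highest reading at the knob was 11.6 N, when the bar met the stop. About 5 N of that was on the keeper, because the rest was the spring. Touching the notch bottom read about 4 N.

After letting go, the wrist depth showed the bar's top at about 82 mm along its whole visible length, so it is level. The gate stayed at about 0.06–0.07 rad, and the robot's force reading was near zero. The wrist and side pictures show the jar, beaker and brush where they were. The other items were out of view in those last pictures.

Two measurements disagreed:
- **Holder position:** My first estimate was about 5 mm too shallow. I corrected it from the backstop's position.
- **Camera offset:** The side and wrist cameras differ by about 5 mm in the bar's position along the holder's depth, but agree on its height.

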